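# Press home the sample-jar lid that rocks

## Task

Four sample jars with press-in lids stand in the orange rack; one lid has not gone home: it sits a little high on trapped air and rocks when pressed near its edge, while the other three are firm. Find it by pressing on the lids with the fingertips, push it squarely down until it sits flush on its jar all round, and finish still holding it down, because it comes up again if let go before it is taped. Lift nothing, and leave the jars in the rack and the other things on the table where they are.

Things in the scene. Friction and masses are not known exactly. Their poses are not given: they have to be found in the camera images.
- rack: Fixed orange rack, 98 x 352 mm, 40 mm high, holding the four jars in a row along its own y axis. Origin: centre of its underside on the table; z up. The jars stand at y = -123, -41, 41 and 123 mm (x = 0) in its frame, in holes with 2 mm of play, on a floor 4 mm above the table. Above 40 mm there is free room between the jars.
- jar_a: One of four outwardly identical white jars, 64 mm in diameter, 80 mm high to the rim, 0.4 kg, loose in the rack; holes are drawn anew each time. Origin: centre of its underside; z up. The blue lid is a flat disc, 67 mm across, 7 mm thick, on the jar's axis. Top of a home lid: 87 mm above the origin, 91 mm above the table; of the loose one: 5 mm more at its centre, perhaps tilted some degrees.
- jar_b: One of four outwardly identical white jars, 64 mm in diameter, 80 mm high to the rim, 0.4 kg, loose in the rack; holes are drawn anew each time. Origin: centre of its underside; z up. The blue lid is a flat disc, 67 mm across, 7 mm thick, on the jar's axis. Top of a home lid: 87 mm above the origin, 91 mm above the table; of the loose one: 5 mm more at its centre, perhaps tilted some degrees.
- jar_c: One of four outwardly identical white jars, 64 mm in diameter, 80 mm high to the rim, 0.4 kg, loose in the rack; holes are drawn anew each time. Origin: centre of its underside; z up. The blue lid is a flat disc, 67 mm across, 7 mm thick, on the jar's axis. Top of a home lid: 87 mm above the origin, 91 mm above the table; of the loose one: 5 mm more at its centre, perhaps tilted some degrees.
- jar_d: One of four outwardly identical white jars, 64 mm in diameter, 80 mm high to the rim, 0.4 kg, loose in the rack; holes are drawn anew each time. Origin: centre of its underside; z up. The blue lid is a flat disc, 67 mm across, 7 mm thick, on the jar's axis. Top of a home lid: 87 mm above the origin, 91 mm above the table; of the loose one: 5 mm more at its centre, perhaps tilted some degrees.
- lid (a joint): How far the loose lid (not told on which jar) is pushed down at its centre, m: 0 riding high, 0.005 flush all round. Trapped air pushes back: 4 N to start it, about 9 N at flush. 1 to 2 N near its edge only tip it: that side sinks until it meets the rim (up to 5 mm), the far side rises. It stays tipped; a push at the centre levels and lowers it. Home lids do not give at all. 12 to 30 N is fine.
- tape: Bystander: roll of paper tape lying flat, 94 mm in diameter, 24 mm high, on the robot's side of the rack. Origin: centre of its underside.
- reagent: Bystander: amber bottle with a red cap, 54 mm in diameter, 105 mm high, beyond the rack. Origin: centre of its underside.
- beaker: Bystander: clear plastic beaker, 72 mm in diameter, 85 mm high, beyond the rack. Origin: centre of its underside.

How it is judged (in metres and radians):
At the end, for the whole second after the job is handed in: The loose lid is pushed down to within 0.8 mm of flush and is kept there by the fingers, which bear on it with more than 3 N, through the last second; all four jars stand on the rack's floor (less than 6 mm above it) (value of joint lid above 0.0042 m and contact force between the fingers and anything else above 3 N and height (world z) of each of jar_a, jar_b, jar_c, jar_d below 0.01 m); the arm keeps its last pose, push and grip.
It fails at once if A jar is lifted more than 15 mm off the rack's floor (height (world z) of any of jar_a, jar_b, jar_c, jar_d above 0.019 m).
It fails at once if A jar is tipped by more than 0.2 rad (angle between any of jar_a, jar_b, jar_c, jar_d's own z axis and vertical above 0.2 rad).
It fails at once if The tape, the bottle or the beaker is moved by more than 30 mm (distance of any of tape, reagent, beaker from where it was at the start of the episode above 0.03 m).
It also fails if it takes over 45 s, if anything falls off the work surface, if the arm or the gripper's body presses on something with over 40 N, if the wrist force passes 120 N, or if a joint passes its speed limit or range.

## Robot

A 6-joint arm with a two-finger parallel gripper is mounted at the origin on the work surface. World frame = base frame: x ahead of the robot, y to its left, z up, the work surface at z = 0. Lengths are in mm, angles in degrees, forces in N, time in s.
With the tool pointing down it reaches from about 300 to 850 mm from the base axis. Payload 4.2 kg.
Tool frame: the origin (TCP) lies midway between the tips of the shut fingers; the grasp point (between the pads) lies 19 mm behind it; x points along the fingers, y is the direction in which the jaws open and shut, and the axes are right-handed (so a half turn about x gives the same grasp; the last joint's range is limited). The gripper opens to 91 mm and grips with 3 to 60 N. Pads are 32 mm wide; open, the fingers measure 118 mm over their backs; the gripper's body (76 mm by 178 mm) begins 60 mm behind the grasp point.
Start: joints at [63.656, 18.312, 89.639, -0, 72.044, -1.146], TCP at [244.816, 520.297, 213.976] pointing down, gripper open.
Joint ranges: [-177.97, 177.97], [-48.28, 115.42], [12.27, 149.76], [-77.06, 257.06], [2.81, 150.46], [-146.56, 146.56]. Speed limits (degrees/s): [147.25, 147.25, 180, 180, 180, 180].

## Interface

Orientations are given as [roll, pitch, yaw] about the fixed x, y, z axes, in that order (R = Rz(yaw) Ry(pitch) Rx(roll)).
In Python, from workcell import env gives the robot as it stands.
- The arm moves only by the shell command python3 -m handwheel 'ROWS' [FORCE]. ROWS is text: rows parted by semicolons, each of 7 numbers parted by spaces: the turn, a rotation vector about the tool's x, y, z in degrees, then the shift along the tool's x, y, z in m, then the finger opening in m, from 0 to 0.0912. In form: rx ry rz x y z grip; .... A call has 1 to 12 rows; each row is the pose to reach, as a shift and turn from the pose commanded when the call began, along the tool's axes at that moment; what a row does not reach only later rows make up. A row lasts 1/12 s, in which the tool goes at most 41.7 mm and 7.16 degrees, less where a joint would pass 70% of its speed; a pose out of reach is approached as far as the arm can. A call with a gripper value outside its range is refused whole. The fingers move at their own pace and stop on an object; FORCE is the grip in N (left out, the last holds). Time passes only in rows, so rows that repeat a pose let the fingers close. It gives the time, the measured TCP pose, the force and the opening at its end, in the units of the state.
- env.state(): the state, without advancing time (a new reading comes with each control period).
- env.grab_frame(name): name is "scene" or "side" or "wrist"; returns the picture (480x640x3 uint8, red, green, blue); there is no depth.
- env.get_calibration(name): a dict with "mtx" (3x3 intrinsics, pixels), "T" (4x4, takes a point from camera to world coordinates); the wrist camera has in their place "hand_eye" (4x4, takes a point from camera to tool coordinates, whose origin is the TCP and whose axes are the tool frame's). Camera axes: x right, y up, looking along -z (the intrinsics and any distortion apply to the point x, -y, -z); pixel columns grow to the right and rows downward; lengths in mm; the calibration is good to about 2 mm. A picture is of the moment at which its call begins: read the wrist's pose just before it. get_calibration takes no time and is no camera call.
- env.job_done(): hands the job in, once; it reports no verdict.
The state is a dict: "time_s": time; "qpos": joint angles; "qvel": joint speeds; "effort": joint torques, N m; "ee_pos": TCP position; "ee_rot": TCP orientation; "force": force on the tool from outside, world axes, zero at the start; "torque": the same for the moment, N m; "gripper_width": finger opening in mm.
Only numpy, scipy, OpenCV 4.12 (cv2) and the standard library are available. Lean on these libraries where they do the work, as an engineer would, in place of code of your own. Each camera call takes 0.05 s, during which the arm holds its last target. There are 200 camera calls.

## Working session

There is one attempt and no reset: what is moved stays moved. The work goes in short steps, Python scripts to look and compute and a shell command to move; the robot and the scene stay as the last step left them, time stands still between calls to the robot, and variables do not carry over. Pictures are saved under pics/ and viewed, on a budget of 10 in all, crops included, one or two more only if the job needs it, and the job is handed in when it is done.

```bash
mkdir -p pics; ls; python3 - <<'E'
from workcell import env
import cv2
print(env.state())
for n in("scene","side"):
    f=env.grab_frame(n); cv2.imwrite(f"pics/{n}0.png",f[:,:,::-1])
    print(n,env.get_calibration(n))
print(env.get_calibration("wrist"))
E
```

```text
pics
{'time_s': 0.0, 'qpos': array([ 6.36537242e+01,  1.83518250e+01,  8.97051466e+01,  7.75892701e-04,
        7.20436546e+01, -1.14797380e+00]), 'qvel': array([-0.0213025 ,  0.08819461, -0.0026376 ,  0.04377148,  0.06059778,
        0.0209986 ]), 'effort': array([ 1.63553359e-04, -4.12463272e+01, -2.31973761e+01,  7.27636297e-02,
        4.56242077e-02, -1.26589575e-04]), 'ee_pos': array([244.60236755, 519.83318667, 213.12696897]), 'ee_rot': array([ -91.56799534,   89.89937112, -116.76653715]), 'force': array([ 0.00758821, -0.67989106,  0.31261525]), 'torque': array([ 0.00213635, -0.02708838, -0.00277103]), 'gripper_width': 91.4745363149838}
scene {'mtx': array([[472.62673502,   0.        , 327.00156462],
       [  0.        , 472.62673502, 246.15959778],
       [  0.        ,   0.        ,   1.        ]]), 'T': array([[-8.18508649e-01, -4.12712893e-01,  3.99639412e-01,
         8.27422445e+02],
       [ 5.74491954e-01, -5.86061689e-01,  5.71393640e-01,
         4.08843311e+02],
       [-1.60817396e-03,  6.97280263e-01,  7.16796798e-01,
         5.33757167e+02],
       [ 0.00000000
[... 399 characters left out ...]
78013e+02],
       [-2.54519620e-02,  8.63890192e-01,  5.03036712e-01,
         4.10467103e+02],
       [ 0.00000000e+00,  0.00000000e+00,  0.00000000e+00,
         1.00000000e+00]])}
{'mtx': array([[334.29102895,   0.        , 320.42767635],
       [  0.        , 334.29102895, 233.43891183],
       [  0.        ,   0.        ,   1.        ]]), 'hand_eye': array([[-1.35309425e-03,  2.37942788e-01, -9.71278229e-01,
        -1.70170208e+02],
       [ 9.99998917e-01, -2.40754439e-04, -1.45208502e-03,
         8.57600410e-01],
       [-5.79352705e-04, -9.71279142e-01, -2.37942205e-01,
        -6.68363119e+01],
       [ 0.00000000e+00,  0.00000000e+00,  0.00000000e+00,
         1.00000000e+00]])}
```

View pics/scene0.png

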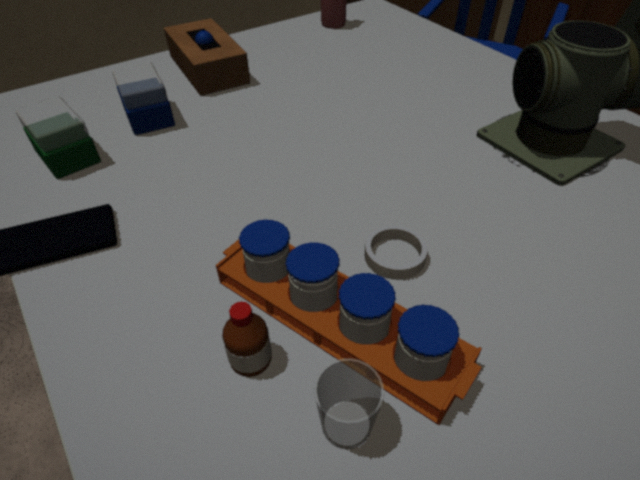

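View pics/side0.png

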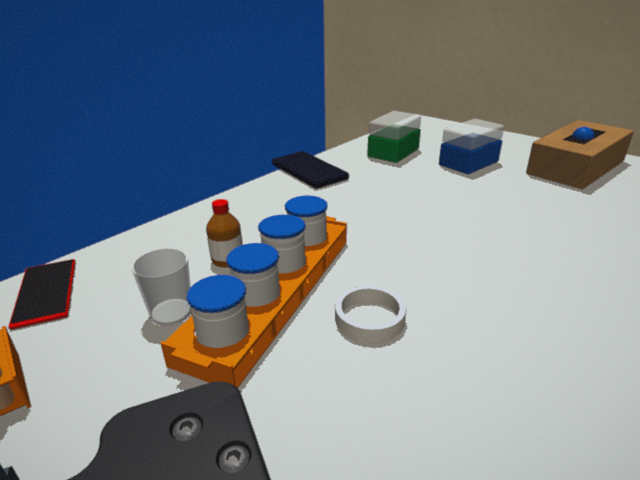

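The scene view shows the lids at about (265,237), (313,262), (367,296) and (428,331), with the bottle and beaker beyond the rack and the tape on the near side. The side view shows the lids at (217,294), (253,259), (282,226) and (306,206). All four are unobstructed.

```bash
cat > h.py <<'E'
import numpy as np, cv2
from workcell import env
def ray(c,uv):
    K=c["mtx"];T=np.array(c["T"]); d=np.array([(uv[0]-K[0,2])/K[0,0],-(uv[1]-K[1,2])/K[1,1],-1.])
    return T[:3,3],T[:3,:3]@d
def onz(c,uv,z):
    o,d=ray(c,uv); return o+d*(z-o[2])/d[2]
def lids(img,lo,hi):
    hsv=cv2.cvtColor(img,cv2.COLOR_RGB2HSV)
    m=cv2.inRange(hsv,(100,150,40),(125,255,255)); m=cv2.morphologyEx(m,cv2.MORPH_OPEN,np.ones((3,3)))
    cs,_=cv2.findContours(m,cv2.RETR_EXTERNAL,cv2.CHAIN_APPROX_NONE)
    return [c for c in cs if lo<cv2.contourArea(c)<hi]
E
python3 - <<'E'
from h import *
for n in("scene","side"):
    im=cv2.imread(f"pics/{n}0.png")[:,:,::-1].copy(); c=env.get_calibration(n)
    for k in lids(im,600,4000):
        p=cv2.convexHull(k)[:,0]; P=np.array([onz(c,q,88)for q in p]); 
        (x,y),r=cv2.minEnclosingCircle(P[:,:2].astype(np.float32))
        print(n,cv2.boundingRect(k),cv2.contourArea(k),round(x,1),round(y,1),round(r,1))
E
```

```text
scene (399, 306, 59, 50) 2238.5 561.2 224.9 33.8
scene (340, 274, 54, 44) 1847.5 586.7 146.5 34.1
scene (286, 243, 52, 39) 1534.5 610.2 64.7 33.9
scene (240, 220, 49, 36) 1292.0 638.2 -9.4 33.9
side (187, 275, 58, 37) 1602.0 560.0 225.4 35.5
side (227, 243, 51, 30) 1141.5 586.5 148.2 36.0
side (259, 196, 68, 42) 1437.5 628.1 27.7 71.8
side (440, 141, 61, 32) 1218.0 521.6 -388.6 101.7
```

```bash
cat >> h.py <<'E'
from scipy.spatial.transform import Rotation as Rn
def rel(t):
    s=env.state(); R=Rn.from_euler("xyz",s["ee_rot"],degrees=True).as_matrix()
    print("t",s["time_s"],"pos",s["ee_pos"].round(2),"F",s["force"].round(2),"w",round(s["gripper_width"],1))
    print("tool axes cols",R.round(3).tolist(),"shift m",(R.T@(np.array(t)-s["ee_pos"])/1000).round(4))
E
python3 - <<'E'
from h import *
rel([612,68,213])
rel([612,68,130])
E
```

```text
t 0.1 pos [244.61 519.88 213.22] F [ 0.53  0.45 -0.49] w 91.5
tool axes cols [[-0.001, 0.426, 0.905], [-0.001, 0.905, -0.426], [-1.0, -0.002, -0.0]] shift m [ 0.0006 -0.2525  0.5248]
t 0.1 pos [244.61 519.88 213.22] F [ 0.53  0.45 -0.49] w 91.5
tool axes cols [[-0.001, 0.426, 0.905], [-0.001, 0.905, -0.426], [-1.0, -0.002, -0.0]] shift m [ 0.0836 -0.2523  0.5248]
```

```bash
python3 -m handwheel '0 0 0 0 -0.15 0.31 0; 0 0 0 0 -0.15 0.31 0; 0 0 0 0 -0.15 0.31 0; 0 0 0 0 -0.15 0.31 0; 0 0 0 0 -0.15 0.31 0; 0 0 0 0 -0.15 0.31 0; 0 0 0 0 -0.15 0.31 0; 0 0 0 0 -0.15 0.31 0; 0 0 0 0 -0.15 0.31 0; 0 0 0 0 -0.15 0.31 0; 0 0 0 0 -0.15 0.31 0' 20; python3 -c "
from h import *
rel([612,68,135])
im=env.grab_frame('wrist'); cv2.imwrite('pics/w1.png',im[:,:,::-1])"
```

```text
time_s: 1.02
ee_pos: [461.2, 252.5, 213.6]
ee_rot: [-174.3, 89.9, 160.4]
force: [-0.8, -0.6, -0.7]
gripper_width: 20.8
t 1.0167 pos [461.2  252.49 213.6 ] F [-0.85 -0.56 -0.73] w 20.8
tool axes cols [[-0.001, 0.427, 0.904], [0.0, 0.904, -0.427], [-1.0, -0.0, -0.001]] shift m [ 0.0783 -0.1023  0.2153]
```

View pics/w1.png

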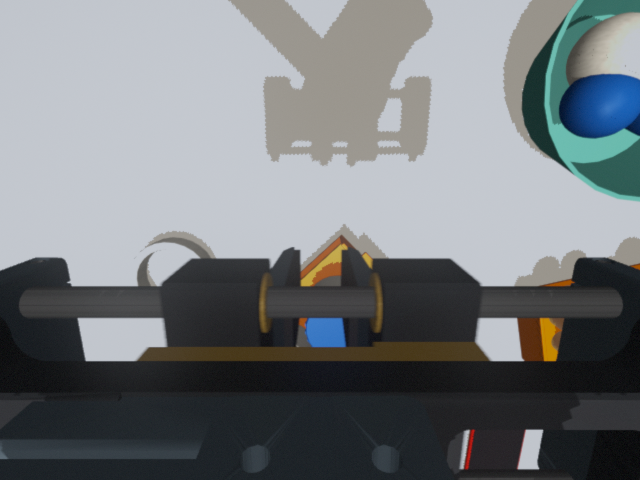

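The wrist camera mostly sees its own gripper and catches only the corner of the rack, so I'll rely on the fixed-camera positions. Next I move over the edge of lid 3, which looks high.

```bash
python3 -m handwheel '0 0 0 0 -0.08 0.215 0; 0 0 0 0 -0.08 0.215 0; 0 0 0 0 -0.08 0.215 0; 0 0 0 0 -0.08 0.215 0; 0 0 0 0 -0.08 0.215 0; 0 0 0 0 -0.08 0.215 0; 0 0 0 0.04 -0.08 0.215 0; 0 0 0 0.08 -0.08 0.215 0; 0 0 0 0.105 -0.08 0.215 0; 0 0 0 0.105 -0.08 0.215 0; 0 0 0 0.105 -0.08 0.215 0; 0 0 0 0.105 -0.08 0.215 0'; python3 -c "
from h import *
rel([621.4,87.9,100])
im=env.grab_frame('side'); cv2.imwrite('pics/s2.png',im[:,:,::-1])"
```

```text
time_s: 2.07
ee_pos: [623.0, 90.2, 110.9]
ee_rot: [36.8, 89.8, 11.7]
force: [0.0, 0.1, -0.0]
gripper_width: 0.1
t 2.0667 pos [623.03  90.22 110.87] F [ 0.01  0.09 -0.01] w 0.1
tool axes cols [[0.003, 0.424, 0.906], [0.001, 0.906, -0.424], [-1.0, 0.002, 0.003]] shift m [ 0.0109 -0.0028 -0.0005]
```

View pics/s2.png

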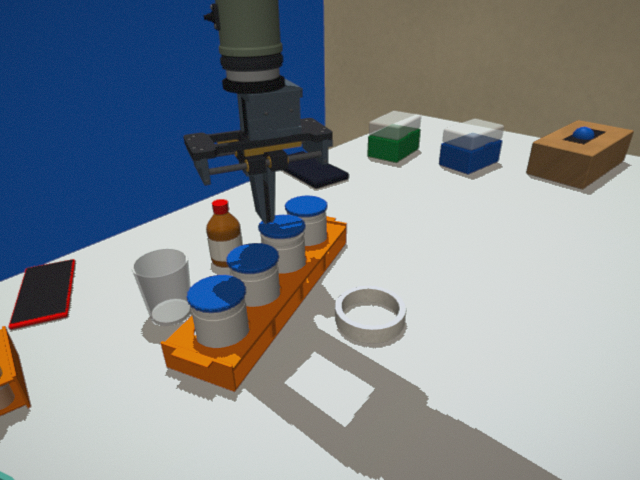

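The side view shows the shut fingertips at about (267,221), above the edge of lid 3. I'll descend in small steps.

```bash
python3 -m handwheel '0 0 0 0.004 -0.002 0 0; 0 0 0 0.008 -0.002 0 0; 0 0 0 0.011 -0.002 0 0; 0 0 0 0.012 -0.002 0 0; 0 0 0 0.013 -0.002 0 0;0 0 0 0.013 -0.002 0 0'; python3 -m handwheel '0 0 0 0.001 0 0 0; 0 0 0 0.002 0 0 0; 0 0 0 0.002 0 0 0'; python3 -m handwheel '0 0 0 0.001 0 0 0; 0 0 0 0.002 0 0 0; 0 0 0 0.002 0 0 0';
```

```text
time_s: 2.62
ee_pos: [621.1, 87.0, 96.0]
ee_rot: [111.0, 90.0, 85.8]
force: [-0.1, 0.0, -0.5]
gripper_width: 0.7
time_s: 2.87
ee_pos: [621.5, 87.1, 94.1]
ee_rot: [57.4, 89.9, 32.1]
force: [-0.1, 1.9, 0.4]
gripper_width: 0.3
time_s: 3.12
ee_pos: [621.5, 87.1, 93.2]
ee_rot: [42.7, 89.9, 17.5]
force: [-1.4, 1.8, 6.6]
gripper_width: 0.4
```

```bash
python3 -m handwheel '0 0 0 -0.006 0 0 0; 0 0 0 -0.012 0 0 0; 0 0 0 -0.012 -0.02 0 0; 0 0 0 -0.012 -0.044 0 0; 0 0 0 -0.008 -0.044 0 0; 0 0 0 -0.005 -0.044 0 0;0 0 0 -0.005 -0.044 0 0'; for i in 1; do python3 -m handwheel '0 0 0 0.001 0 0 0; 0 0 0 0.002 0 0 0; 0 0 0 0.002 0 0 0'; python3 -m handwheel '0 0 0 0.001 0 0 0; 0 0 0 0.0015 0 0 0; 0 0 0 0.0015 0 0 0'; python3 -m handwheel '0 0 0 0.001 0 0 0; 0 0 0 0.0015 0 0 0; 0 0 0 0.0015 0 0 0'; done | grep -v rot
```

```text
time_s: 3.7
ee_pos: [602.2, 47.0, 96.4]
ee_rot: [-157.1, 90.0, 177.7]
force: [-0.5, -0.5, 0.3]
gripper_width: 0.5
time_s: 3.95
ee_pos: [602.6, 47.5, 94.8]
force: [0.5, -0.4, 0.7]
gripper_width: 0.4
time_s: 4.2
ee_pos: [602.4, 47.2, 93.3]
force: [0.1, 0.4, 1.1]
gripper_width: 0.3
time_s: 4.45
ee_pos: [602.6, 47.2, 92.8]
force: [-1.6, 0.2, 5.2]
gripper_width: 0.4
```

```bash
python3 -m handwheel '0 0 0 -0.01 0 0 0; 0 0 0 -0.03 0 0 0; 0 0 0 -0.05 0 0 0;0 0 0 -0.05 0 0 0' >/dev/null; python3 - <<'E'
from h import *
a=env.grab_frame('side'); b=env.grab_frame('scene')
A=cv2.resize(a[180:340,170:370],(800,640))[:300*2]; 
cv2.imwrite('pics/c3.png',np.vstack([cv2.resize(a[185:335,165:365],(400,300),interpolation=2),cv2.resize(b[205:385,225:465],(400,300),interpolation=2)])[:,:,::-1])
for n,im in(("scene",b),("side",a)):
    c=env.get_calibration(n)
    for k in lids(im,600,4000):
        P=np.array([onz(c,q,88)for q in cv2.convexHull(k)[:,0]]); (x,y),r=cv2.minEnclosingCircle(P[:,:2].astype(np.float32))
        print(n,cv2.boundingRect(k),cv2.contourArea(k),round(x,1),round(y,1),round(r,1))
E
```

```text
scene (399, 305, 59, 51) 2276.5 560.9 225.2 34.1
scene (340, 274, 54, 45) 1845.5 586.9 147.0 34.1
scene (286, 246, 52, 33) 1289.5 610.2 64.0 33.0
scene (240, 220, 49, 36) 1304.5 637.9 -8.8 34.0
side (187, 275, 58, 37) 1602.5 560.0 225.4 35.5
side (227, 244, 51, 29) 1129.0 585.3 147.5 35.5
side (260, 215, 45, 23) 747.0 618.6 64.4 38.6
side (286, 196, 41, 20) 622.5 637.2 -7.9 36.1
side (440, 141, 61, 32) 1219.0 521.0 -389.1 101.3
```

View pics/c3.png

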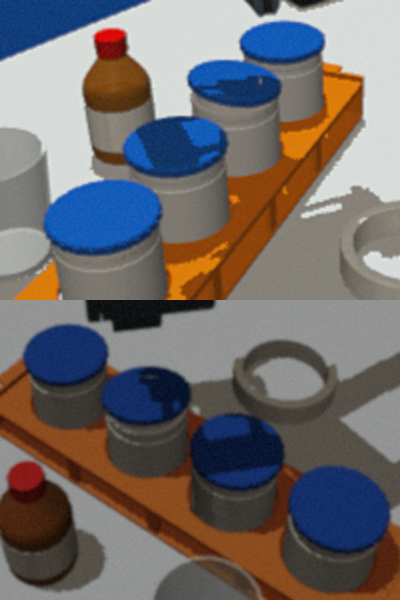

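The picture shows lid 3 now visibly tipped, with its outline changed and the other three unchanged. It rocked under the edge presses, so it is the loose one. Next I go to its centre, about (612,69).

```bash
python3 -c "
from h import *
rel([612,69,105])"
```

```text
t 4.8833 pos [602.71  47.16 142.66] F [-0.27 -0.66 -0.4 ] w 0.6
tool axes cols [[0.002, 0.426, 0.905], [0.0, 0.905, -0.426], [-1.0, 0.001, 0.001]] shift m [ 0.0377  0.0237 -0.0009]
```

```bash
(python3 -m handwheel '0 0 0 0 0.024 -0.001 0; 0 0 0 0.02 0.024 -0.001 0; 0 0 0 0.036 0.024 -0.001 0; 0 0 0 0.04 0.024 -0.001 0; 0 0 0 0.042 0.024 -0.001 0; 0 0 0 0.042 0.024 -0.001 0'; python3 -m handwheel '0 0 0 0.001 0 0 0; 0 0 0 0.002 0 0 0; 0 0 0 0.003 0 0 0; 0 0 0 0.003 0 0 0'; python3 -m handwheel '0 0 0 0.001 0 0 0; 0 0 0 0.002 0 0 0; 0 0 0 0.002 0 0 0'; python3 -m handwheel '0 0 0 0.001 0 0 0; 0 0 0 0.002 0 0 0; 0 0 0 0.002 0 0 0';python3 -m handwheel '0 0 0 0.001 0 0 0; 0 0 0 0.002 0 0 0; 0 0 0 0.002 0 0 0') | grep -v -e rot -e wid
```

```text
time_s: 5.38
ee_pos: [611.2, 69.0, 99.2]
force: [-0.0, -0.5, -0.2]
time_s: 5.72
ee_pos: [611.9, 69.1, 97.4]
force: [0.2, 0.6, 0.5]
time_s: 5.97
ee_pos: [612.2, 69.6, 95.7]
force: [0.2, 1.7, 4.8]
time_s: 6.22
ee_pos: [612.4, 70.0, 93.6]
force: [-0.5, 3.4, 6.2]
time_s: 6.47
ee_pos: [612.5, 70.1, 91.9]
force: [-0.2, 3.2, 7.1]
```

```bash
(python3 -m handwheel '0 0 0 0.001 0 0 0; 0 0 0 0.002 0 0 0; 0 0 0 0.002 0 0 0'; python3 -m handwheel '0 0 0 0.001 0 0 0; 0 0 0 0.001 0 0 0; 0 0 0 0.001 0 0 0') | grep -v -e rot -e wid;  python3 -c "
from h import *
a=env.grab_frame('side'); b=env.grab_frame('scene')
cv2.imwrite('pics/c4.png',np.vstack([cv2.resize(a[185:335,165:365],(400,300),interpolation=2),cv2.resize(b[205:385,225:465],(400,300),interpolation=2)])[:,:,::-1])"
```

```text
time_s: 6.72
ee_pos: [612.5, 70.2, 91.1]
force: [-1.3, 3.2, 11.9]
time_s: 6.97
ee_pos: [612.6, 70.2, 91.0]
force: [-3.3, 3.4, 16.2]
```

View pics/c4.png

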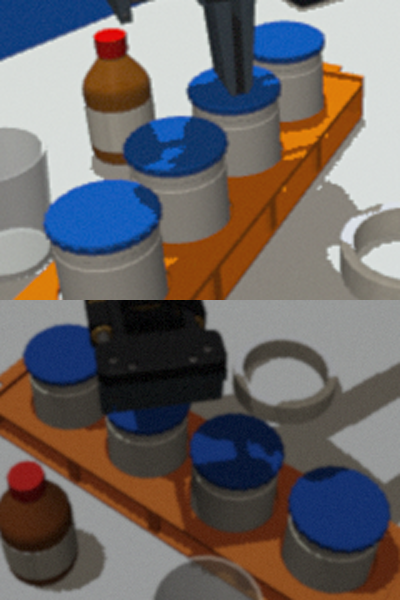

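The lid now looks level. The push went from soft (5–7 N over 4 mm) to hard at z = 91.0 mm, which is the flush height. I'll hold briefly to check that it's steady, then hand in.

```bash
python3 -m handwheel '0 0 0 0.0003 0 0 0; 0 0 0 0.0003 0 0 0; 0 0 0 0.0003 0 0 0; 0 0 0 0.0003 0 0 0; 0 0 0 0.0003 0 0 0; 0 0 0 0.0003 0 0 0; 0 0 0 0.0003 0 0 0; 0 0 0 0.0003 0 0 0'; python3 -c "
from workcell import env
print(env.job_done())"
```

```text
time_s: 7.73
ee_pos: [612.6, 70.2, 91.0]
ee_rot: [52.6, 89.8, 27.4]
force: [-3.9, 2.3, 17.8]
gripper_width: 0.6
the job is handed in; nothing more can be done
None
```

The loose lid is pushed down flush and still held there with about 18 N. I handed the job in at 7.7 s; no verdict was reported.

- **Which lid:** it was the third jar counting from the robot's left, at about (612, 69) mm. It looked high in the first images. After I pressed on two opposite edges, the pictures showed it visibly tipped, while the other three lids looked the same.
- **Pushing it down:** I pressed at the centre. It gave softly at 5–7 N from 95.7 to 91.9 mm, then went hard at z = 91.0 mm, the flush height.
- **Last checks:** the height stayed at 91.0 mm for 0.7 s, and the last picture showed the lid level, with the jars, the bottle, the tape and the visible part of the beaker where they were.

**What was unclear:** the force readings in the two edge presses did not show the rocking on their own, because they carry about 0.5 N of noise. The tipping showed only in the pictures, then in the soft centre push. I did not press the other three lids. A sideways force of about 4.5 N remained at the end.

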